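# Latch the belt sander's sprung idler back for a belt change

### The job

The belt is off the small green belt sander and a new one is to go on. With the fingertips, push the yellow tab of the sprung idler carriage towards the drive drum until its catch has passed the red-knobbed stop pin, then let the spring bring it back to rest latched against the pin, and take the hand clear. Let the pin drop by itself, do not pull it up, and leave the things around the sander where they stand.

Things in the scene. Friction and masses are not known exactly. Their poses are not given: they have to be found in the camera images.
- sander: green belt sander bolted to the bench, belt off: base 400 x 130 mm, 28 mm thick; origin under its middle, on the bench. Its x axis runs from the sprung black idler drum (60 mm across) to the fixed drive drum (at x = 130 mm) and is the way the carriage is pushed; z up. Grey motor, 165 mm high, 104 across, at x = 130, y = -105 mm. Platen and pin bridge are at most 104 mm high
- tab_face (a point): middle of the yellow push tab's outer face, which looks along the sander's -x; moves with the carriage, axes parallel to the sander's. Upright plate 42 mm wide (y), 48 high, 8 thick (x), 102 to 150 mm above the bench; at travel 0 the face is at x = -154, y = 0 of the sander. Free space outside it, over the base's end (46 mm farther out, 28 mm high); the drum below ends 4 mm behind the face
- carriage (a joint): travel of the idler carriage along the sander's +x, m: 0 fully out (start), 0.035 latched on the stop pin, 0.060 inner end stop. The pin rides up over its catch and drops behind it once travel passes about 0.037. A damped spring pushes it back out with 6 N at 0, 9.5 N at 0.035, 12 N at 0.060, plus up to 6 N more while the pin rides up; released short of the catch it returns to 0
- stop_pin (a joint): lift of the sprung vertical stop pin in m: 0 down, about 0.009 while the carriage's catch rides under it; it drops by its own spring and can be pulled up to 0.020
- pin_knob (a point): top of the red knob (22 mm across) on the stop pin, 130 mm above the bench when down
- wrench: steel spanner lying flat, about 180 mm long (bystander, loose)
- screwdriver: screwdriver lying flat, about 200 mm long (bystander, loose)
- bolt_jar: glass jar, 60 mm across, 75 mm high, standing; origin under its base (bystander, loose)
- paint_can: blue-labelled tin, 90 mm across, 110 mm high, standing; origin under its base (bystander, loose)
- wood_block: wooden offcut 90 x 45 x 35 mm; origin under its base (bystander, loose)
- spare_drum: black spare drum, 60 mm across, 78 mm high, standing; origin under its base (bystander, loose)
- mudguard: curved aluminium bicycle mudguard standing on its edge, about 380 mm long, 46 mm high (bystander, loose)

How it is judged (in metres and radians):
On the way, in this order (a step that is already met when the one before it is completed fails the run):
1. the carriage is pushed in so that the stop pin rides up on its catch (value of joint carriage above 0.018 m and value of joint stop_pin above 0.005 m).
2. the catch has passed and the stop pin has dropped behind it (value of joint carriage above 0.031 m and value of joint stop_pin below 0.004 m), for 0.1 s.
At the end, for the whole second after the job is handed in: The carriage rests latched against the lowered stop pin (travel 0.035 m, within 4 mm; pin lifted less than 4 mm), at rest, and every loose bystander is within 20 mm of where it started (all of step 2 and value of joint carriage below 0.039 m and velocity of joint carriage between -0.01 and 0.01 m/s and distance of each of wrench, screwdriver, bolt_jar, paint_can, wood_block, spare_drum, mudguard from where it was at the start of the episode below 0.02 m); the robot touches nothing.
It fails at once if the stop pin is pulled up (lifted more than 16 mm) (value of joint stop_pin above 0.016 m).
It fails at once if a bystander is moved, lifted or knocked over (more than 20 mm) (distance of any of wrench, screwdriver, bolt_jar, paint_can, wood_block, spare_drum, mudguard from where it was at the start of the episode above 0.02 m).
It also fails if it takes over 37 s, if anything falls off the work surface, if the arm or the gripper's body presses on something with over 40 N, if the wrist force passes 120 N, or if a joint passes its speed limit or range.

### The arm

A 6-joint arm with a two-finger parallel gripper is mounted at the origin on the work surface. World frame = base frame: x ahead of the robot, y to its left, z up, the work surface at z = 0. Lengths are in m, angles in degrees, forces in N, time in s.
With the tool pointing down it reaches from about 0.35 to 0.875 m from the base axis. Payload 4.2 kg.
Tool frame: the origin (TCP) lies midway between the tips of the shut fingers; the grasp point (between the pads) lies 19 mm behind it; y points along the fingers, z is the direction in which the jaws open and shut, and the axes are right-handed (so a half turn about y gives the same grasp; the last joint's range is limited). The gripper opens to 87 mm and grips with 3 to 60 N. Pads are 19 mm wide; open, the fingers measure 117 mm over their backs; the gripper's body (75 mm by 190 mm) begins 51 mm behind the grasp point.
Start: joints at [-61.73, 22.042, 0.453, 0, -68.411, -14.817], TCP at [0.145, -0.608, 0.223] pointing down, gripper open.
Joint ranges: [-179.83, 179.83], [-69.29, 118.12], [-61.27, 80.66], [-181.25, 117.63], [-171.15, -9.14], [-177.46, 177.46]. Speed limits (degrees/s): [159.86, 159.86, 180, 180, 180, 180].

### API

Orientations are given as [roll, pitch, yaw] about the fixed x, y, z axes, in that order (R = Rz(yaw) Ry(pitch) Rx(roll)).
In Python, from workcell import env gives the robot as it stands. The module is installed in compiled form; this text tells all that it offers. Calls block until the motion is done:
- env.goto(position, orientation): joint-space move of the TCP to a pose.
- env.move_straight(position, rotation=None, rate=0.15, force_limit=None): straight line of the TCP; rotation=None keeps the orientation; rate is the mean speed in m/s. With force_limit (N) it stops when the force on the tool has changed by that much, and returns True; else False.
- env.set_joints(angles): joint-space move.
- env.gripper_to(opening, grasp_force=None): opening from 0.0 (shut) to 1.0 (fully open); grasp_force is the grip in N (None keeps the last); returns when the fingers have stopped.
- env.dwell(seconds).
- env.inverse_kinematics(position, orientation): joint angles nearest the present ones, or None.
- env.read_state(): the state.
- env.grab_frame(name): name is "scene" or "side" or "wrist"; returns a dict with "image" (420x560x3 uint8, blue, green, red), "fx", "fy", "cx", "cy" (pixels), "position" and "orientation" of the camera in the world. Camera axes: x right, y up, looking along -z (the intrinsics and any distortion apply to the point x, -y, -z); pixel columns grow to the right and rows downward; lengths in m; the calibration is good to about 2 mm. A picture is of the moment at which its call begins. There is no depth.
A pose or a line that the arm cannot do raises env.Unreachable and nothing moves.
- env.close_job(): hands the job in, once; it reports no verdict.
Trained networks look in a picture, given as the dict that the camera call returned (one of the last four; its "shot" number tells which), for a name from the list of things; names that differ only in an ending like _2 or _b are one class to them, and where a whole thing is asked for, a point or a joint stands for the part that bears it (a point fixed in the world has none). Each returns a list of dicts, best first, with "score" (0 to 1); they miss things now and then, are a little off and sometimes report something else, mostly with a low value. They report only what shows in the picture. A call takes as long as a camera call.
- env.search_frame(picture, thing): "xyz" ([x, y, z] in m, in world coordinates, good to about 4 mm: the middle of the surface that is visible of it).
- env.trace(picture, thing): "mask" (420x560 bool, what is visible of it).
The state is a dict: "clock": time; "joint_positions": joint angles; "qvel": joint speeds; "joint_torque": joint torques, N m; "position": TCP position; "tool_rot": TCP orientation; "force": force on the tool from outside, world axes, zero at the start; "wrist_torque": the same for the moment, N m; "opening": opening from 0.0 (shut) to 1.0 (fully open).
Only numpy, scipy, OpenCV 4.12 (cv2) and the standard library are available. Lean on these libraries where they do the work, as an engineer would, in place of code of your own. Each camera call takes 0.05 s, during which the arm holds its last target.

## Working session

There is one attempt and no reset: what is moved stays moved. The work goes in short steps, each a Python script; the robot and the scene stay as the last script left them, time stands still between calls to the robot, and variables do not carry over. Pictures are saved under pics/ and viewed, and the job is handed in when it is done.

```bash
mkdir -p pics
cat > h.py <<'E'
from workcell import env
import numpy as np, cv2
def snap(n,f):
    p=env.grab_frame(n); cv2.imwrite('pics/'+f,p['image']); return p
E
python3 - <<'E'
from h import *
for n in ['scene','side']:
    p=snap(n,n+'0.png')
    print(n,p['position'],p['orientation'],p['fx'],p['cx'],p['cy'],[k for k in p])
    for t in ['sander','tab_face','pin_knob','carriage','mudguard','paint_can','bolt_jar','spare_drum','wood_block','wrench','screwdriver']:
        print(t,[(np.round(r['xyz'],3).tolist(),round(r['score'],2)) for r in env.search_frame(p,t)[:2]])
print(env.read_state())
E
```

```text
scene [1.17213875 0.1742306  1.11436633] [3.29714681e+01 6.54195398e-02 1.09010222e+02] 391.76973819615563 279.2152830624135 213.9818734168685 ['image', 'fx', 'fy', 'cx', 'cy', 'position', 'orientation', 'shot']
sander [([0.626, 0.188, 0.061], 0.97), ([0.601, 0.151, 0.132], 0.34)]
tab_face [([0.602, 0.033, 0.065], 0.68)]
pin_knob [([0.599, 0.15, 0.132], 0.54), ([0.623, 0.19, 0.061], 0.36)]
carriage [([0.599, 0.033, 0.072], 0.87)]
mudguard [([0.55, -0.498, 0.028], 0.63)]
paint_can [([0.736, 0.06, 0.108], 0.67)]
bolt_jar [([0.691, -0.07, 0.073], 0.6)]
spare_drum [([0.463, 0.43, 0.066], 0.84)]
wood_block [([0.513, 0.326, 0.037], 0.81)]
wrench [([0.488, 0.158, 0.009], 0.63)]
screwdriver [([0.449, -0.133, 0.023], 0.81), ([0.737, 0.061, 0.111], 0.26)]
side [-0.07068742  0.79690969  0.87188515] [  54.48188817   -0.96875963 -141.79157169] 451.78244517657214 286.1530765566276 211.62355485068838 ['image', 'fx', 'fy', 'cx', 'cy', 'position', 'orientation', 'shot']
sander [([0.587, 0.234, 0.06], 0.77)]
tab_face [([0.578, 0.023, 0.083], 0.64)]
pin_knob []
carriage [([0.579, 0.025, 0.086], 0.85)]

[... 321 characters left out ...]
), ([0.7, 0.069, 0.087], 0.46)]
{'clock': 1.2, 'joint_positions': array([-6.17324181e+01,  2.20430216e+01,  4.50911838e-01, -1.04114456e-03,
       -6.84124859e+01, -1.48175749e+01]), 'qvel': array([ 0.05346059,  0.04602643, -0.01707204, -0.00478722,  0.14096909,
        0.07152982]), 'joint_torque': array([ 8.84260771e-04, -3.90480566e+01,  1.87629318e+01,  4.22451988e+00,
        1.55117700e-02, -5.63862642e-06]), 'position': array([ 0.14539688, -0.60780948,  0.22252149]), 'tool_rot': array([-8.99953095e+01,  2.39430025e-04,  1.34496238e+01]), 'force': array([-0.24015901,  0.05915469,  1.03943721]), 'wrist_torque': array([0.01468725, 0.00899259, 0.01676315]), 'opening': 1.0015651263742311}
```

View pics/scene0.png

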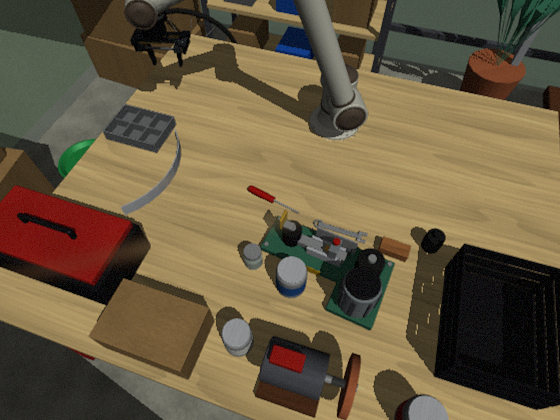

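View pics/side0.png

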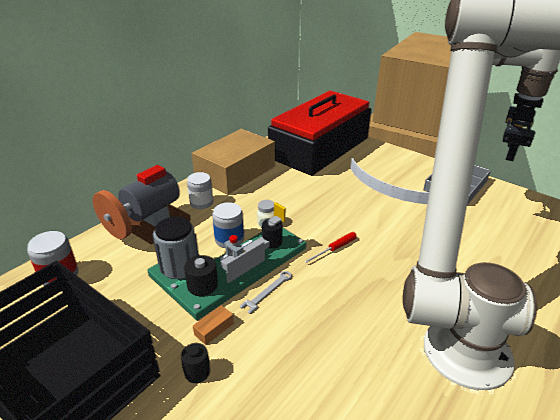

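Run:
```python
import cv2
a=cv2.imread('pics/scene0.png')[190:340,230:430]; cv2.imwrite('pics/sc_c.png',cv2.resize(a,None,fx=4,fy=4,interpolation=cv2.INTER_CUBIC))
a=cv2.imread('pics/side0.png')[190:330,140:340]; cv2.imwrite('pics/si_c.png',cv2.resize(a,None,fx=4,fy=4,interpolation=cv2.INTER_CUBIC))
```

```text
(no output)
```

View pics/sc_c.png

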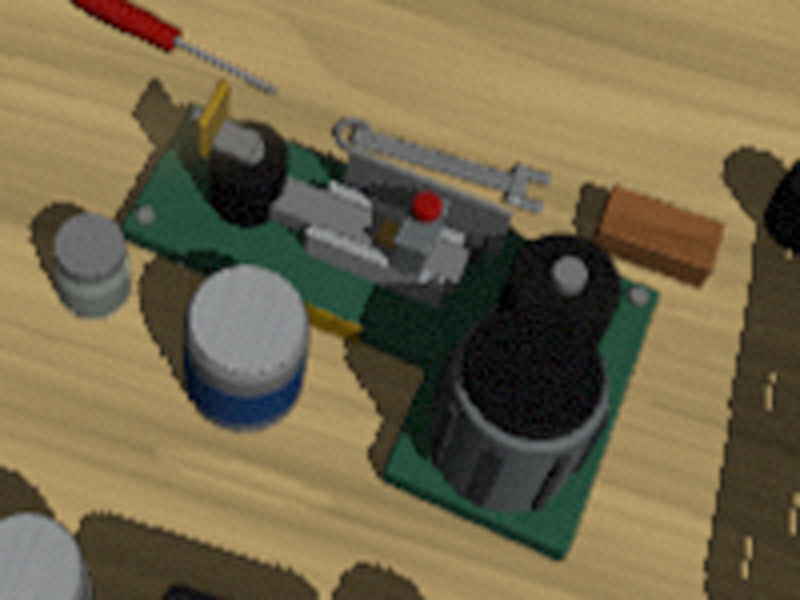

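View pics/si_c.png

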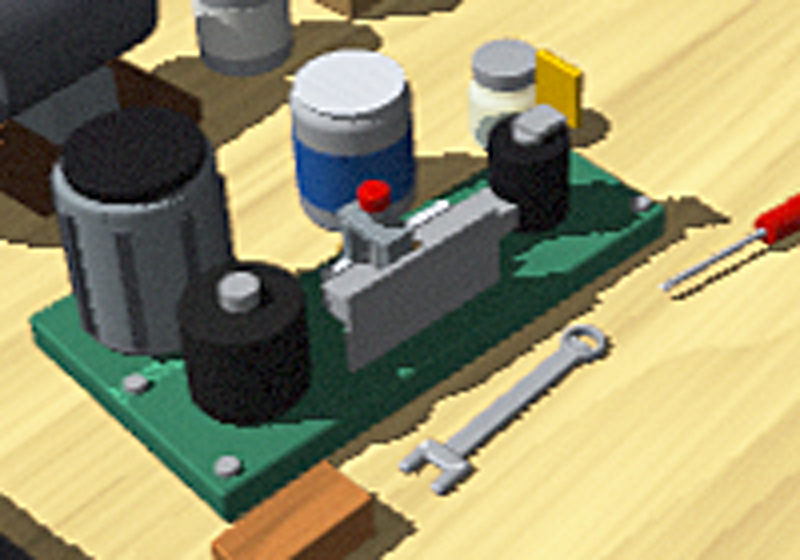

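```bash
cat >> h.py <<'E'
from scipy.spatial.transform import Rotation as Ro
def proj(p,X):
    R=Ro.from_euler('xyz',p['orientation'],degrees=True).as_matrix()
    c=(np.atleast_2d(X)-p['position'])@R
    return np.c_[p['fx']*c[:,0]/-c[:,2]+p['cx'], p['fy']*-c[:,1]/-c[:,2]+p['cy']]
def s2w(s,X):
    X=np.atleast_2d(X); c,n=np.cos(s[2]),np.sin(s[2])
    return np.c_[s[0]+c*X[:,0]-n*X[:,1], s[1]+n*X[:,0]+c*X[:,1], X[:,2]]
E
cat > fit.py <<'E'
from h import *
from scipy.optimize import least_squares
a=env.grab_frame('scene'); b=env.grab_frame('side')
M=[[.2,.065,.028],[-.2,-.065,.028],[-.2,.065,.028]]
A=[M[0],M[1],M[2],[-.150,.021,.15],[-.150,-.021,.15]]
pa=np.array([[657,291],[123,235],[190,105],[226,83],[206,118]])/4.+[230,190]
B=M+[[-.146,-.021,.15],[-.146,.021,.15],[-.146,.021,.102]]
pb=np.array([[228,497],[580,152],[664,208],[540,48],[583,67],[580,126]])/4.+[140,190]
f=lambda s:np.r_[(proj(a,s2w(s,A))-pa).ravel(),(proj(b,s2w(s,B))-pb).ravel()]
r=least_squares(f,[.6,.18,1.3],loss='soft_l1')
s=r.x; print(s,np.degrees(s[2])); print(np.round(f(s).reshape(-1,2),1).tolist())
print('tab',s2w(s,[-.154,0,.126])); np.save('s.npy',s)
for p,n in((a,'scene'),(b,'side')):
    im=p['image'].copy()
    for q in proj(p,s2w(s,M+[[-.154,y,z] for y in(-.021,.021) for z in (.102,.15)])): cv2.circle(im,tuple(int(round(v)) for v in q),1,(255,0,255),-1)
    im=im[190:330,240:400] if n=='scene' else im[180:330,160:340]
    cv2.imwrite('pics/fit_%s.png'%n,cv2.resize(im,None,fx=4,fy=4))
E
python3 fit.py
```

```text
[0.59507509 0.12906142 1.45561544] 83.40062145763065
[[0.8, -1.7], [-1.2, -3.6], [-0.0, -2.4], [-0.5, -2.0], [-1.6, 0.1], [-1.0, -0.2], [-8.3, -5.6], [1.4, -0.6], [-1.0, 0.5], [-1.2, 2.0], [-0.7, 1.0]]
tab [[ 0.57737643 -0.02391818  0.126     ]]
```

View pics/fit_scene.png

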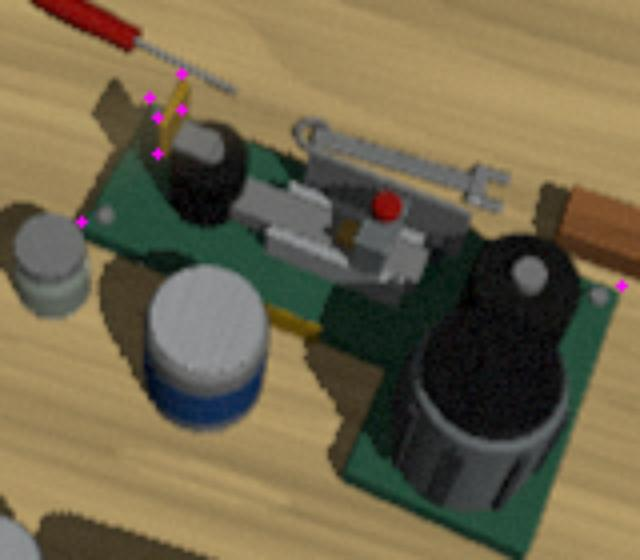

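View pics/fit_side.png

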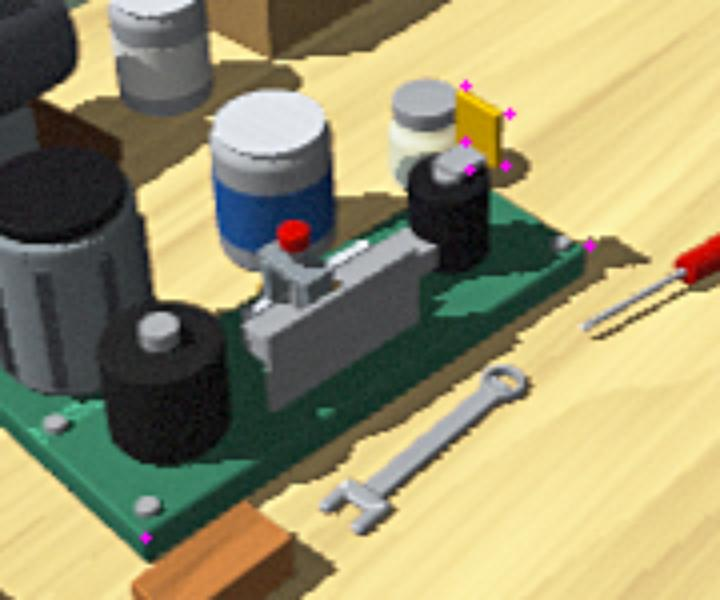

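```bash
sed -i 's/^f=lambda.*/B.pop(1);pb=np.delete(pb,1,0)\n&/' fit.py; python3 fit.py
```

```text
[0.5959173  0.12952014 1.46249313] 83.79468387448264
[[0.9, -1.8], [-1.3, -3.0], [-0.3, -1.9], [-0.6, -1.5], [-1.6, 0.6], [-0.9, -0.0], [0.9, -0.9], [-1.6, 0.4], [-1.8, 1.7], [-1.3, 0.8]]
tab [[ 0.57927119 -0.02357757  0.126     ]]
```

Run:
```python
from h import *
s=np.load('s.npy'); yd=np.degrees(s[2])
P=s2w(s,[-.154-.06,0,.22])[0]
c=[]
for y in (yd,yd-180):
    q=env.inverse_kinematics(P,[-90,0,y]); print(y,q)
    if q is not None: c.append((abs(np.array(q)-env.read_state()['joint_positions']).max(),y))
y=min(c)[1]; np.save('yaw.npy',y)
env.gripper_to(0.0)
env.goto(P,[-90,0,y])
P[2]=.122; env.move_straight(P,rate=.12)
st=env.read_state(); print(st['clock'],st['position'],st['tool_rot'],st['force'],st['opening'])
snap('scene','a1.png'); snap('side','a2.png'); p=snap('wrist','a3.png')
for n in['a1','a2']:
    a=cv2.imread('pics/%s.png'%n); a=a[150:300,200:400] if n=='a1' else a[120:270,220:420]
    cv2.imwrite('pics/%sc.png'%n,cv2.resize(a,None,fx=4,fy=4))
```

```text
83.79468387448264 [  7.75962844  17.65809446  -6.46990722   0.         -65.87199832
 -13.96494457]
-96.20531612551736 [  7.75962844  17.65809446  -6.46990722   0.         -65.87199832
 166.03505543]
6.3 [ 0.57345564 -0.0833113   0.12279525] [-9.00948275e+01 -3.27397755e-03  8.38027209e+01] [0.18128291 1.52351114 0.0846979 ] 0.005872725931773034
```

View pics/a1c.png

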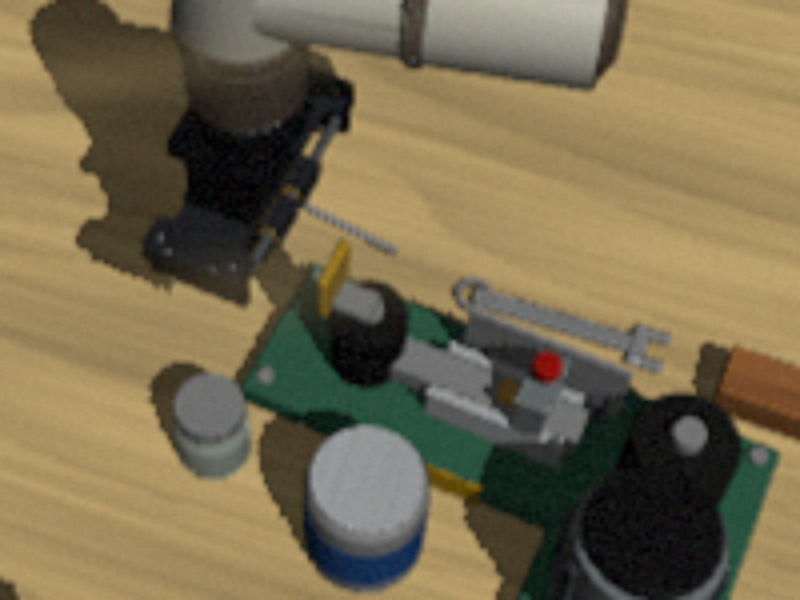

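View pics/a2c.png

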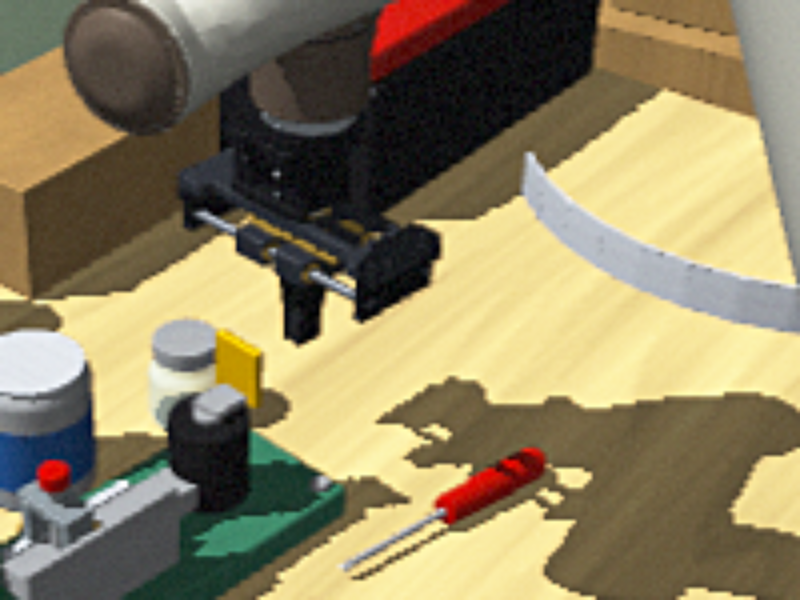

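View pics/a3.png

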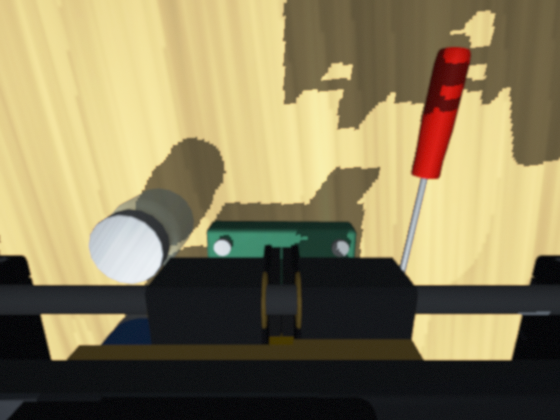

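The wrist view shows the shut fingers (col 281) centred between the base's end bolts (223 and 342) with the yellow tab ahead (282,340), so the hand is aligned. I'll feel for contact next.

Run:
```python
from h import *
s=np.load('s.npy'); d=np.array([np.cos(s[2]),np.sin(s[2]),0])
st=env.read_state(); p0=st['position']; f0=st['force']
hit=env.move_straight(p0+d*.075,rate=.04,force_limit=4)
st=env.read_state(); print(hit,st['clock'],(st['position']-p0)@d,(st['force']-f0)@d, st['force']-f0)
np.save('pc.npy',st['position'])
snap('side','b2.png'); snap('scene','b1.png')
for n in['b1','b2']:
    a=cv2.imread('pics/%s.png'%n); a=a[150:300,200:400] if n=='b1' else a[120:270,220:420]
    cv2.imwrite('pics/%sc.png'%n,cv2.resize(a,None,fx=4,fy=4))
```

```text
True 7.6583 0.0496757401344754 -6.254350982238273 [ 0.9266831  -6.39196857  1.63017452]
```

View pics/b1c.png

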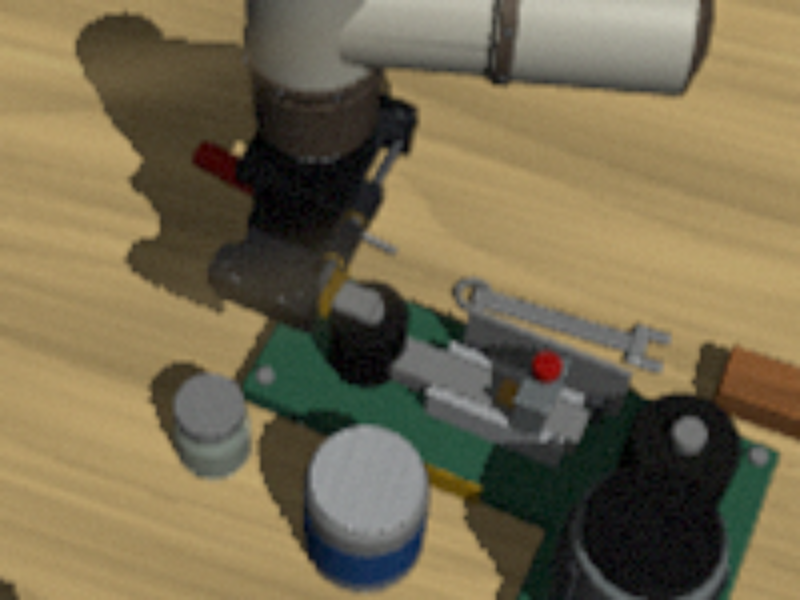

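View pics/b2c.png

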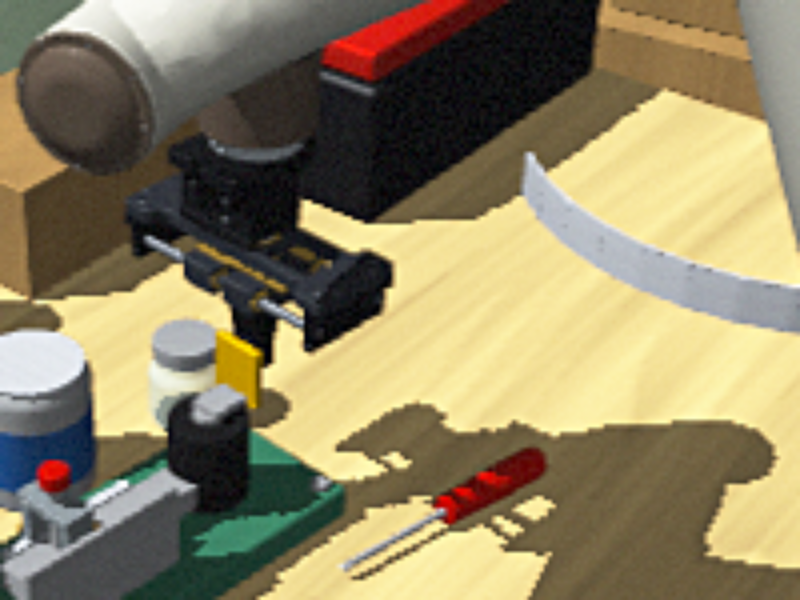

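The fingers touch the tab at 49.7 mm, where I predicted 50.5 mm, and the carriage hasn't moved. I'll push 46 mm now.

Run:
```python
from h import *
s=np.load('s.npy'); d=np.array([np.cos(s[2]),np.sin(s[2]),0]); pc=np.load('pc.npy')
for k in(.012,.024,.03,.035,.040,.046):
    hit=env.move_straight(pc+d*k,rate=.03,force_limit=40)
    st=env.read_state(); print(k,hit,round(st['clock'],2),((st['position']-pc)@d).round(4),st['force'].round(1))
    if hit: break
    if k in(.03,.046):snap('scene','p%d.png'%(k*1000))
env.dwell(.3)
st=env.read_state(); print(st['clock'],((st['position']-pc)@d).round(4),st['force'].round(1))
o=[cv2.resize(cv2.imread('pics/%s.png'%n)[200:290,255:355],None,fx=4,fy=4) for n in('p30','p46')]
cv2.imwrite('pics/p.png',np.hstack(o))
```

```text
0.012 False 8.31 0.0101 [-0.  -7.7  0.6]
0.024 False 8.86 0.0218 [ 1.3 -9.   0.5]
0.03 False 9.21 0.0277 [ 0.5 -8.9  1.4]
0.035 False 9.57 0.0336 [ 1.5 -4.8  1.4]
0.04 False 9.89 0.0377 [  1.2 -10.    0.3]
0.046 False 10.24 0.0434 [  1.8 -10.9  -0.4]
10.5917 0.0434 [ 2.5 -9.8  0.4]
```

View pics/p.png

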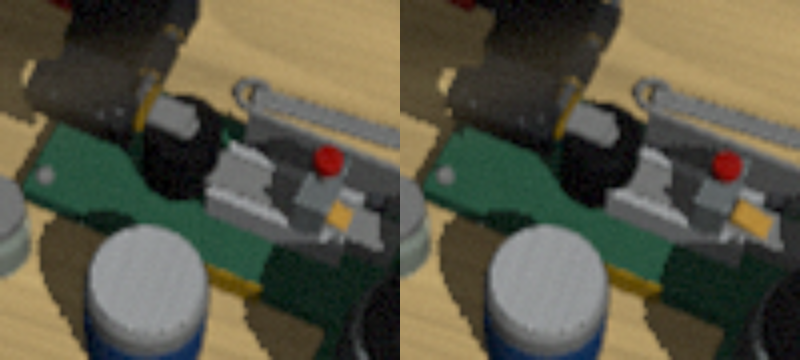

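Between the two pictures the knob drops from row 160 to 165, with the catch (orange) past it, so the pin looks dropped. I'll ease back, watching for the force to vanish near 35 mm.

Run:
```python
from h import *
s=np.load('s.npy'); d=np.array([np.cos(s[2]),np.sin(s[2]),0]); pc=np.load('pc.npy')
for k in(.040,.036,.032,.028,.022,-.04):
    env.move_straight(pc+d*k,rate=.03 if k>0 else .1)
    st=env.read_state(); print(k,round(st['clock'],2),((st['position']-pc)@d).round(4),st['force'].round(1))
p=st['position'].copy(); p[2]=.23; env.move_straight(p)
snap('scene','r1.png'); snap('side','r2.png')
o=[cv2.resize(cv2.imread('pics/%s.png'%n)[v:v+100,u:u+100],None,fx=4,fy=4) for n,u,v in(('scene0',255,195),('r1',255,195))]
cv2.imwrite('pics/r.png',np.hstack(o))
o=[cv2.resize(cv2.imread('pics/%s.png'%n)[190:290,210:310],None,fx=4,fy=4) for n in('side0','r2')]
cv2.imwrite('pics/rs.png',np.hstack(o))
print(env.read_state()['clock'])
```

```text
0.04 10.94 0.0373 [  1.5 -11.1   0.2]
0.036 11.22 0.0341 [ 1.  -8.1  1.4]
0.032 11.51 0.0322 [ 0.2  0.6 -0.3]
0.028 11.79 0.0281 [-0.1  0.6  0.3]
0.022 12.14 0.0218 [ 0.4  1.2 -0.4]
-0.04 12.91 -0.04 [ 0.4  0.3 -0. ]
13.875
```

View pics/r.png

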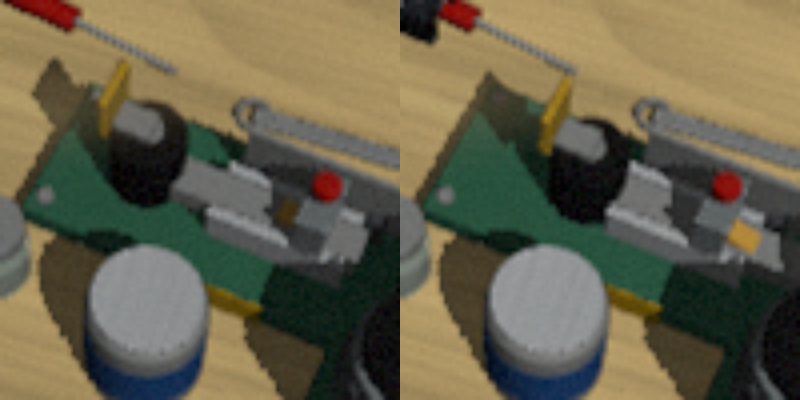

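View pics/rs.png

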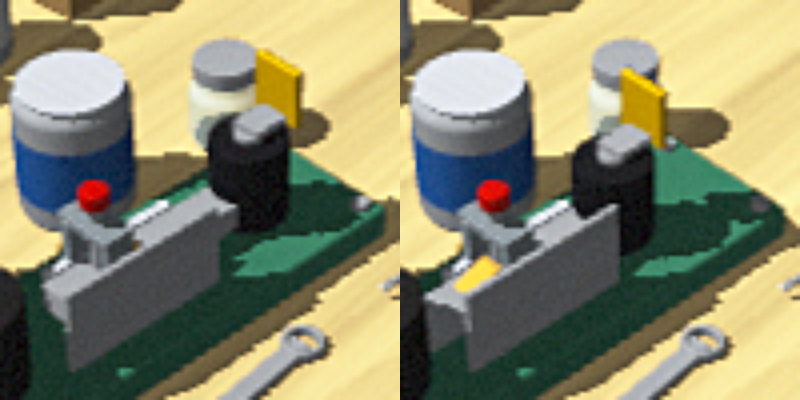

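View pics/r1.png

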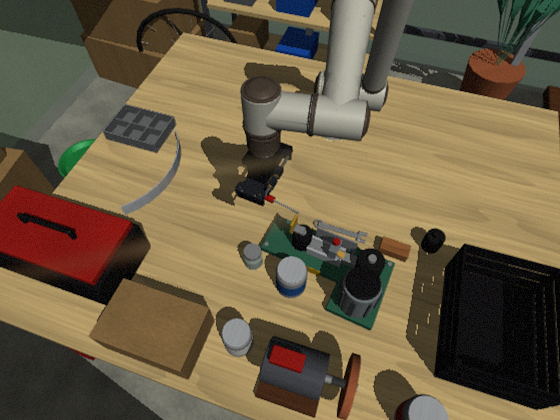

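The carriage stays in after release: in both views the tab has moved inward (scene crop col 115 → 155). The knob is back at its starting row (about 186, before and after), the catch is beyond the pin, the bystanders look unmoved and the hand is clear.

```bash
python3 -c "
from h import *
env.close_job()"
```

```text
the job is handed in; nothing more can be done
```

The idler carriage is latched on the stop pin, the hand is clear, and I have handed the job in. The robot clock read about 14 s of the 37 s allowed at my last check.

**What I did:** I worked out where the sander stood from the two fixed cameras. With the shut fingertips I found the tab and pushed it in about 43 mm. Then I eased back, raised the hand clear and let the pin drop by itself.

**Checks that passed:**
- **Contact:** the fingers met the tab at 49.7 mm of approach, against 50.5 mm predicted.
- **Latch:** on the way back the push force fell from about 8 N to zero between 34 and 32 mm, counted from the contact point. That is a little under the nominal 35 mm, but my contact reading is only good to a millimetre or two.
- **Final pictures:** the carriage is still in, the pin knob is at its starting height with the catch behind it, and the bystanders in view look unmoved.

**Loose points:**
- **Sander fit:** it left errors of up to 3 pixels, so the sander's position was only good to a few millimetres.
- **Not measured:** I judged the carriage travel and pin height from the pictures and forces. I compared the bystanders by eye only and did not run the trained networks on them again afterwards.

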